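Turn the row of lotion bottles round into the treatment rack

ROBOT

A 6-joint arm with a two-finger parallel gripper is mounted at the origin on the work surface. World frame = base frame: x ahead of the robot, y to its left, z up, the work surface at z = 0. Lengths are in m, angles in degrees, forces in N, time in s.
With the tool pointing down it reaches from about 0.4 to 0.825 m from the base axis. Payload 7 kg.
Tool frame: the origin (TCP) lies on the centre line of the jaws, within the pads' length; the fingertips stand 11 mm ahead of it and the grasp point (between the pads) lies 8 mm behind it; z points along the fingers, y is the line along which they close (so a half turn about z gives the same grasp; the last joint's range is limited). The gripper opens to 88 mm and grips with 3 to 60 N. Pads are 19 mm wide; open, the fingers measure 130 mm over their backs; the gripper's body (78 mm by 193 mm) begins 47 mm behind the grasp point.
Start: joints at [85.434, 20.546, 0.682, 0, -70.136, -16.507], TCP at [0.243, 0.63, 0.238] pointing down, gripper open.
Joint ranges: [-176.03, 176.03], [-82.01, 121.73], [-58.28, 71.71], [-173.87, 95.51], [-174.79, -0.11], [-173.66, 173.66]. Speed limits (degrees/s): [136.94, 136.94, 172.46, 180, 180, 180].

INTERFACE

Orientations are given as [roll, pitch, yaw] about the fixed x, y, z axes, in that order (R = Rz(yaw) Ry(pitch) Rx(roll)).
In Python, from plant import r, capture, camera_model, job gives the robot as it stands.
- The arm moves only by the tool drive_tool, never from a script. Its argument "increments" is a list that holds one entry, the list of rows, each a list of 5 numbers: the gripper's target within -1 to 1 (fully open at 1, half-way at 0, shut at -1), then the shift along the tool's x, y, z scaled (see below), then the turn about the tool's z scaled (see below). In form: [[[gripper, tx, ty, tz, roll], ...]]. A call has 1 to 5 rows; each row is the pose to reach, as a shift and turn from the pose commanded when the call began, along the tool's axes at that moment, turning the shorter way round; what a row does not reach only later rows make up. The controller multiplies each number of a shift by 120 mm and each number of a turn by 360 degrees. A row lasts 1/8 s, in which the tool goes at most 62.5 mm and 10.7 degrees, less where a joint would pass 70% of its speed; a pose out of reach is approached as far as the arm can. A call with a number of a shift or a turn outside -1 to 1 is refused whole. A call with a gripper value outside its range is refused whole. The fingers move at their own pace and stop on an object; "squeeze" is the grip in N (left out, the last holds). Time passes only in rows, so rows that repeat a pose let the fingers close. It gives the time, the measured TCP pose, the force, the opening and the grip force at its end, in the units of the state.
- r.get_state(): the state, without advancing time (a new reading comes with each control period).
- capture(name): name is "scene" or "top" or "wrist"; returns the picture (480x640x3 uint8, red, green, blue); there is no depth.
- camera_model(name): a dict with "camera_matrix" (3x3 intrinsics, pixels), "rvec" (rotation vector, rad) and "tvec" (3), from world to camera coordinates, as OpenCV has them. Camera axes: x right, y down, z forward; pixel columns grow to the right and rows downward; lengths in m; the calibration is good to about 2 mm. A picture is of the moment at which its call begins: read the wrist's pose just before it. camera_model takes no time and is no camera call; for the wrist camera it gives the pose at the moment of the call.
- job.close_job(): hands the job in; it is judged then, once.
The state is a dict: "time_s": time; "joints": joint angles; "qd": joint speeds; "joint_torque": joint torques, N m; "tcp_pos": TCP position; "eef_rot": TCP orientation; "contact_force": force on the tool from outside, world axes, zero at the start; "moment": the same for the moment, N m; "gripper_width": finger opening in m; "gripper_force": force on a finger pad.
Only numpy, scipy, OpenCV 4.12 (cv2) and the standard library are available. Lean on these libraries where they do the work, as an engineer would, in place of code of your own. Each camera call takes 0.05 s, during which the arm holds its last target. There are 200 camera calls.

TASK

Move all four bottles from the coloured cups of the storage rack into the pockets of the white treatment rack, in reverse order: the bottle that stood nearest the black end block of the storage rack goes into the pocket farthest from the treatment rack's black end block, the next one beside it, and so on until the bottle that stood farthest from the storage rack's black end stands next to the treatment rack's black end. Keep every bottle upright all the way and leave each standing on the floor of its own pocket, released.

Things in the scene. Friction and masses are not known exactly. Their poses are not given: they have to be found in the camera images.
- storage_rack: Fixed steel strip 262 x 68 mm, 6 mm thick, with four coloured cups in a row and a black block (18 x 68 mm, 30 mm tall) at one end. Origin: on the table under the middle of the row. x axis along the row, towards the black block (centred at x = +135 mm); z up. Cup centres at x = +90, +30, -30, -90 mm, y = 0.
- treatment_rack: Fixed white tray 248 x 68 mm, empty, with four pockets 52 x 52 mm inside (floor 8 mm, rims 22 mm above the table, walls 8 mm) in a row and a black block (18 x 68 mm, 30 mm tall) at one end. Origin: on the table under the middle of the row. x axis along the row, towards the block (centred at x = +135 mm); z up. Pocket centres at x = +90, +30, -30, -90 mm, y = 0.
- bottle_red: Amber glass bottle with a red cap, closed, loose, about 90 g, standing at the start in the red cup. Round: body 34 mm in diameter up to 60 mm, sloping shoulder to 67 mm, cap 27 mm in diameter from there to the top at 88 mm. Origin: centre of its underside; z axis up along the bottle.
- bottle_blue: Amber glass bottle with a blue cap, closed, loose, about 90 g, standing at the start in the blue cup. Round: body 34 mm in diameter up to 60 mm, sloping shoulder to 67 mm, cap 27 mm in diameter from there to the top at 88 mm. Origin: centre of its underside; z axis up along the bottle.
- bottle_green: Amber glass bottle with a green cap, closed, loose, about 90 g, standing at the start in the green cup. Round: body 34 mm in diameter up to 60 mm, sloping shoulder to 67 mm, cap 27 mm in diameter from there to the top at 88 mm. Origin: centre of its underside; z axis up along the bottle.
- bottle_yellow: Amber glass bottle with a yellow cap, closed, loose, about 90 g, standing at the start in the yellow cup. Round: body 34 mm in diameter up to 60 mm, sloping shoulder to 67 mm, cap 27 mm in diameter from there to the top at 88 mm. Origin: centre of its underside; z axis up along the bottle.
- cup_red: Red square shallow cup, fixed on the storage rack: 56 x 56 mm outside, 48 x 48 mm inside, floor 4 mm thick, rim 16 mm above its underside (22 mm above the table). Origin: centre of its underside, 6 mm above the table. It shows where the red-capped bottle stood in the row.
- cup_blue: Blue square shallow cup, fixed on the storage rack: 56 x 56 mm outside, 48 x 48 mm inside, floor 4 mm thick, rim 16 mm above its underside (22 mm above the table). Origin: centre of its underside, 6 mm above the table. It shows where the blue-capped bottle stood in the row.
- cup_green: Green square shallow cup, fixed on the storage rack: 56 x 56 mm outside, 48 x 48 mm inside, floor 4 mm thick, rim 16 mm above its underside (22 mm above the table). Origin: centre of its underside, 6 mm above the table. It shows where the green-capped bottle stood in the row.
- cup_yellow: Yellow square shallow cup, fixed on the storage rack: 56 x 56 mm outside, 48 x 48 mm inside, floor 4 mm thick, rim 16 mm above its underside (22 mm above the table). Origin: centre of its underside, 6 mm above the table. It shows where the yellow-capped bottle stood in the row.

How it is judged:
By the outcome, as a careful person would: the job done as asked, in the order asked, and still so for the second after the job is handed in, with the robot touching nothing.
It also fails if it takes over 112 s, if anything falls off the work surface, if the arm or the gripper's body presses on something with over 40 N, if the wrist force passes 120 N, or if a joint passes its speed limit or range.

## Working session

There is one attempt and no reset: what is moved stays moved. The work goes in short steps, Python scripts to look and compute and a tool call to move; the robot and the scene stay as the last step left them, time stands still between calls to the robot, and variables do not carry over. Pictures are saved under pics/ and viewed, at most 14 in all, crops included, and the job is handed in when it is done.

Besides the shell and the picture viewer there is one more tool, called by a JSON object that holds its "op" and its "data". drive_tool: Moves the arm, as the interface text tells. Its arguments: {"type":"object","properties":{"increments":{"type":"array"},"squeeze":{"type":"number"}},"required":["increments"]}

```bash
mkdir -p pics
python3 - <<'E'
from plant import r,capture,camera_model,job
import cv2
for n in("top","scene"):
    cv2.imwrite(f"pics/{n}0.png",capture(n)[:,:,::-1])
s=r.get_state();print(s['time_s'],s['tcp_pos'],s['eef_rot'],s['gripper_width'],s['joints'])
E
```

```text
0.1 [0.24258648 0.62945343 0.23672623] [ 1.79915392e+02 -8.52655827e-03 -2.10786698e+01] 0.08797776453871045 [ 8.54331932e+01  2.05868097e+01  6.39189916e-01 -1.68758883e-02
 -7.01359231e+01 -1.65061235e+01]
```

View pics/top0.png

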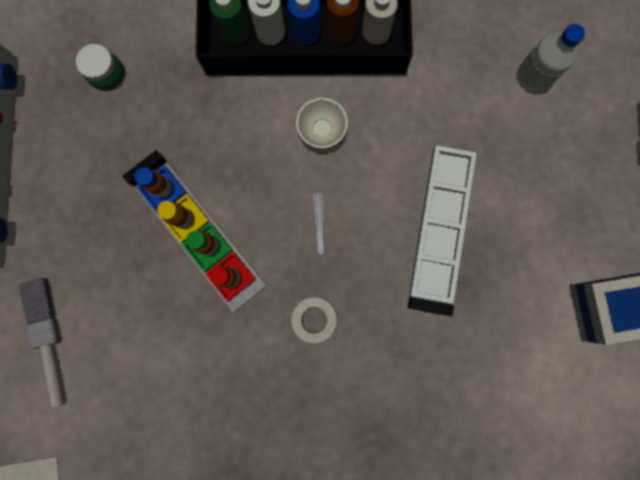

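View pics/scene0.png

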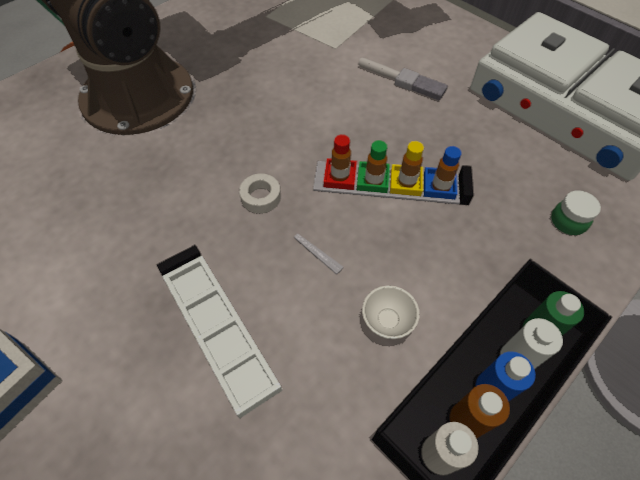

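Run:
```python
from plant import camera_model
import cv2,numpy as np
im=cv2.imread("pics/top0.png")
a=im[145:315,115:270];b=im[140:320,400:485]
f=lambda x,k:cv2.resize(x,None,fx=k,fy=k,interpolation=cv2.INTER_CUBIC)
A=f(a,3.3);B=f(b,3.3)
c=np.zeros((600,800,3),np.uint8);c[:A.shape[0],:A.shape[1]]=A;c[:B.shape[0],515:515+B.shape[1]]=B
cv2.imwrite("pics/crop.png",c)
for n in("top","scene","wrist"):
    m=camera_model(n);R=cv2.Rodrigues(np.array(m['rvec']))[0];print(n,np.array(m['camera_matrix']).tolist(),(-R.T@np.array(m['tvec']).ravel()).round(3),R.round(3).tolist())
```

```text
top [[508.22240336757403, 0.0, 333.8304998340677], [0.0, 508.22240336757403, 232.37244523041457], [0.0, 0.0, 1.0]] [ 0.434 -0.014  0.827] [[-0.011, -1.0, 0.011], [-0.993, 0.009, -0.116], [0.116, -0.012, -0.993]]
scene [[458.9809894561919, 0.0, 319.11068567343676], [0.0, 458.9809894561919, 238.73099889139675], [0.0, 0.0, 1.0]] [ 0.824 -0.267  0.658] [[0.701, 0.713, -0.002], [0.603, -0.594, -0.532], [-0.38, 0.371, -0.847]]
wrist [[412.32728845404273, 0.0, 323.8631049785762], [0.0, 412.32728845404273, 235.18963117018768], [0.0, 0.0, 1.0]] [0.315 0.602 0.384] [[-0.359, -0.933, 0.001], [-0.893, 0.344, 0.29], [-0.271, 0.103, -0.957]]
```

View pics/crop.png

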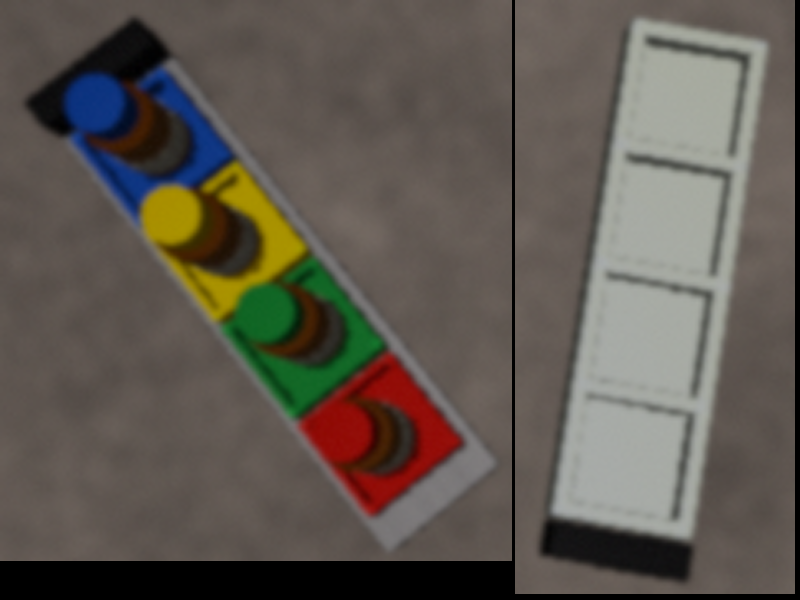

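```bash
cat > h.py <<'E'
from plant import r,capture,camera_model,job
import cv2,numpy as np
from scipy.optimize import least_squares
def ray(n,px,z):
    m=camera_model(n);R=cv2.Rodrigues(np.array(m['rvec'],float))[0];t=np.array(m['tvec'],float).ravel();C=-R.T@t
    d=R.T@np.linalg.inv(np.array(m['camera_matrix']))@[px[0],px[1],1];return (C+d*(z-C[2])/d[2])[:2]
def fit(loc,w):
    f=lambda p:(np.array(loc)@np.array([[np.cos(p[2]),np.sin(p[2])],[-np.sin(p[2]),np.cos(p[2])]])+p[:2]-w).ravel()
    d=np.array(w)[0]-np.array(w)[-1];e=np.array(loc)[0]-np.array(loc)[-1]
    s=least_squares(f,[*np.mean(w,0),np.arctan2(d[1],d[0])-np.arctan2(e[1],e[0])]);return s.x,s.fun.reshape(-1,2)
E
python3 - <<'E'
from h import *
A=lambda x,y:(115+x/3.3-.35,145+y/3.3-.35)
B=lambda x,y:(400+(x-515)/3.3-.35,140+y/3.3-.35)
W=[ray("top",B(*p),.022) for p in[(630,18),(767,40),(693,540),(552,515)]]
print(np.round(W,4))
# farthest end TL,TR; black end: y sign: x axis points to block (down img); z up -> y to the right in image
p,e=fit([(-.124,-.034),(-.124,.034),(.126,.034),(.126,-.034)],W);print("treat",p[:2],np.degrees(p[2]),e.round(4).tolist())
for x in(-.09,-.03,.03,.09):print(x,p[:2]+x*np.array([np.cos(p[2]),np.sin(p[2])]))
# storage: x axis to upper-left in image; y axis = 90ccw -> left-down
W=[ray("top",A(*q),.022) for q in[(70,138),(165,68),(373,515),(465,440)]]
p,e=fit([(.118,.028),(.118,-.028),(-.118,.028),(-.118,-.028)],W);print("stor",p[:2],np.degrees(p[2]),e.round(4).tolist())
c=[ray("top",A(*q),.098) for q in[(95,101),(172,215),(268,313),(346,431)]]
for x,b in zip((.09,.03,-.03,-.09),c):print(x,p[:2]+x*np.array([np.cos(p[2]),np.sin(p[2])]),b)
im=cv2.imread("pics/scene0.png")[120:215,310:480];cv2.imwrite("pics/c2.png",cv2.resize(im,None,fx=4.5,fy=4.5,interpolation=2))
E
```

```text
[[ 0.6696 -0.1894]
 [ 0.6579 -0.2568]
 [ 0.4138 -0.2109]
 [ 0.4263 -0.1439]]
treat [ 0.54288297 -0.20040772] -190.5993794779767 [[0.0014, -0.0004], [0.0006, 0.0002], [-0.001, 0.0002], [-0.001, 0.0]]
-0.09 [ 0.63134733 -0.21696239]
-0.03 [ 0.57237109 -0.20592594]
0.03 [ 0.51339485 -0.1948895 ]
0.09 [ 0.45441861 -0.18385306]
stor [0.53070897 0.19643837] 39.01693025986572 [[-0.0003, -0.0008], [0.0005, 0.0008], [-0.0002, 0.0001], [-0.0, -0.0001]]
0.09 [0.60063536 0.25309787] [0.6054265  0.25384816]
0.03 [0.55401777 0.21532487] [0.55415705 0.21857587]
-0.03 [0.50740017 0.17755187] [0.51056498 0.1757263 ]
-0.09 [0.46078257 0.13977887] [0.45895273 0.14104458]
```

View pics/c2.png

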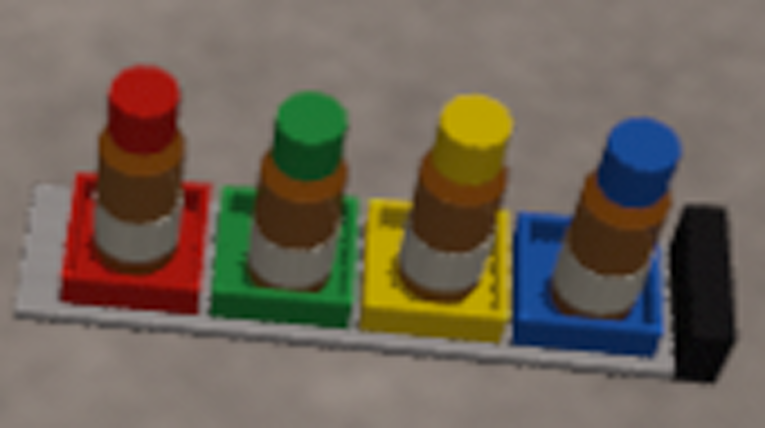

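```bash
cat >> h.py <<'E'
def go(x,y,z,yaw):
    "shift and turn in the tool's axes, in call units, from the state's pose"
    from scipy.spatial.transform import Rotation as Ro
    s=r.get_state();R=Ro.from_euler('xyz',s['eef_rot'],degrees=True)
    d=R.inv().apply(np.array([x,y,z])-s['tcp_pos'])/.12
    t=-((yaw-s['eef_rot'][2]+180)%360-180)/360
    print("t",round(s['time_s'],2),"sh",d.round(3),"turn",round(t,4),"w",round(s['gripper_width'],4))
E
python3 - <<'E'
from h import *
for q in[(643,145),(477,122),(311,119),(145,93)]:
    print(ray("scene",(310+q[0]/4.5-.4,120+q[1]/4.5-.4),.098).round(4))
print(r.get_state()['tcp_pos'])
go(.6055,.2545,.2,39); go(.6055,.2545,.2,219)
E
```

```text
[0.6061 0.2513]
[0.5566 0.2172]
[0.513 0.175]
[0.4612 0.1411]
[0.24258648 0.62945343 0.23672623]
t 0.1 sh [3.946 1.827 0.309] turn -0.1669 w 0.088
t 0.1 sh [3.946 1.827 0.309] turn 0.3331 w 0.088
```

```bash
cat >> h.py <<'E'
def plan(x,y,z,yaw):
    "straight path in calls of at most 1 unit per axis and 50 deg; prints end shift and turn of each call"
    from scipy.spatial.transform import Rotation as Ro
    s=r.get_state();p0=np.array(s['tcp_pos']);y0=s['eef_rot'][2];dy=(yaw-y0+180)%360-180
    for n in range(1,12):
        L=[]
        for k in range(n):
            d=Ro.from_euler('xyz',[180,0,y0+dy*k/n],degrees=True).inv().apply((np.array([x,y,z])-p0)/n)/.12
            L.append([*d.round(3),round(-dy/n/360,4)])
        if np.abs(L).max()<=.98 and abs(dy/n)<=48: break
    print(round(s['time_s'],2),p0.round(4),np.round(s['eef_rot'],2),'w',round(s['gripper_width'],4));print(*L,sep='\n')
E
python3 - <<'E'
from h import *
plan(.6058,.2526,.2,39)
E
```

```text
0.1 [0.2426 0.6295 0.2367] [ 1.7992e+02 -1.0000e-02 -2.1080e+01] w 0.088
[np.float64(0.791), np.float64(0.368), np.float64(0.061), np.float64(-0.0334)]
[np.float64(0.697), np.float64(0.525), np.float64(0.061), np.float64(-0.0334)]
[np.float64(0.572), np.float64(0.658), np.float64(0.061), np.float64(-0.0334)]
[np.float64(0.423), np.float64(0.763), np.float64(0.061), np.float64(-0.0334)]
[np.float64(0.254), np.float64(0.834), np.float64(0.061), np.float64(-0.0334)]
```

{"op": "drive_tool", "data": {"increments": [[[1,0.4,0.18,0.03,-0.017],[1,0.79,0.37,0.06,-0.033],[1,0.79,0.37,0.06,-0.033]]], "squeeze": 25}}

```text
time_s: 0.48
tcp_pos: [0.3169, 0.5516, 0.23]
eef_rot: [179.9, 0.0, -9.3]
contact_force: [0.2, 0.4, 0.6]
gripper_width: 0.0876
gripper_force: 0.0
```

{"op": "drive_tool", "data": {"increments": [[[1,0.35,0.26,0.03,-0.017],[1,0.7,0.525,0.06,-0.033],[1,0.7,0.525,0.06,-0.033]]]}}

```text
time_s: 0.85
tcp_pos: [0.3895, 0.4766, 0.2227]
eef_rot: [179.9, 0.0, 2.6]
contact_force: [0.1, -0.3, -0.5]
gripper_width: 0.0878
gripper_force: 0.0
```

{"op": "drive_tool", "data": {"increments": [[[1,0.29,0.33,0.03,-0.017],[1,0.57,0.66,0.06,-0.033],[1,0.57,0.66,0.06,-0.033]]]}}

```text
time_s: 1.23
tcp_pos: [0.4612, 0.4012, 0.2154]
eef_rot: [180.0, 0.0, 14.4]
contact_force: [-0.2, -0.0, -0.7]
gripper_width: 0.0877
gripper_force: 0.0
```

{"op": "drive_tool", "data": {"increments": [[[1,0.21,0.38,0.03,-0.017],[1,0.42,0.76,0.06,-0.033],[1,0.42,0.76,0.06,-0.033]]]}}

```text
time_s: 1.6
tcp_pos: [0.5329, 0.3261, 0.2081]
eef_rot: [180.0, 0.1, 26.3]
contact_force: [-0.0, -0.2, -0.7]
gripper_width: 0.0879
gripper_force: 0.0
```

{"op": "drive_tool", "data": {"increments": [[[1,0.13,0.42,0.03,-0.017],[1,0.25,0.83,0.06,-0.034],[1,0.25,0.83,0.06,-0.034],[1,0.25,0.83,0.06,-0.034]]]}}

```text
time_s: 2.1
tcp_pos: [0.6026, 0.2525, 0.2013]
eef_rot: [-180.0, 0.0, 38.6]
contact_force: [0.4, -0.5, -1.2]
gripper_width: 0.0876
gripper_force: 0.0
```

Run:
```python
from h import *
plan(.6058,.2526,.047,39)
print(r.get_state()['joints'].round(1),r.get_state()['contact_force'])
cv2.imwrite("pics/w1.png",capture("wrist")[:,:,::-1])
```

```text
2.1 [0.6026 0.2525 0.2013] [-1.7999e+02  1.0000e-02  3.8610e+01] w 0.0876
[np.float64(0.01), np.float64(0.008), np.float64(0.643), np.float64(-0.0005)]
[np.float64(0.01), np.float64(0.008), np.float64(0.643), np.float64(-0.0005)]
[ 39.8  19.9  -5.1  -0.  -65.   88.8] [ 0.38226081 -0.47358343 -1.17274979]
```

View pics/w1.png

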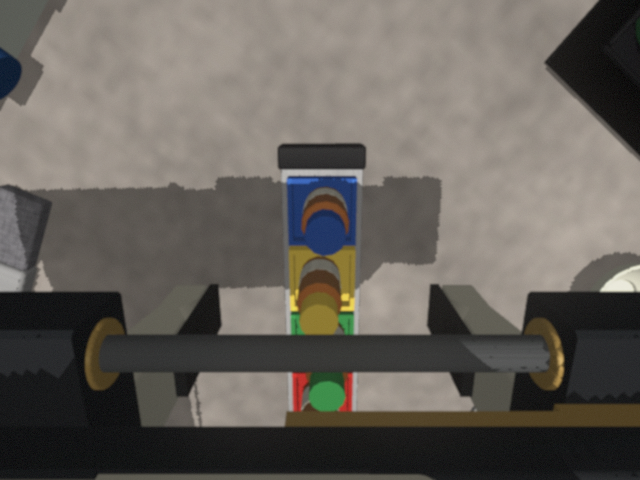

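{"op": "drive_tool", "data": {"increments": [[[1,0.02,0.016,0.3,-0.001],[1,0.02,0.016,0.65,-0.001],[1,0.02,0.016,0.9,-0.001],[1,0.02,0.016,0.9,-0.001]]]}}

```text
time_s: 2.65
tcp_pos: [0.604, 0.2519, 0.0914]
eef_rot: [-180.0, 0.3, 39.1]
contact_force: [0.2, -0.1, 0.2]
gripper_width: 0.0876
gripper_force: 0.0
```

{"op": "drive_tool", "data": {"increments": [[[1,0,0,0.2,0],[1,0,0,0.386,0],[1,0,0,0.386,0],[1,0,0,0.386,0]]]}}

```text
time_s: 3.15
tcp_pos: [0.6069, 0.2525, 0.0492]
eef_rot: [180.0, -0.1, 39.1]
contact_force: [-0.4, 0.4, 1.3]
gripper_width: 0.0877
gripper_force: 0.0
```

{"op": "drive_tool", "data": {"increments": [[[-1,0,0,0,0],[-1,0,0,0,0],[-1,0,0,0,0],[-1,0,0,0,0],[-1,0,0,0,0]]]}}

```text
time_s: 3.78
tcp_pos: [0.6061, 0.2513, 0.0472]
eef_rot: [180.0, 0.0, 39.0]
contact_force: [0.5, -0.1, 0.4]
gripper_width: 0.0432
gripper_force: 0.0
```

{"op": "drive_tool", "data": {"increments": [[[-1,0,0,0,0],[-1,0,0,0,0],[-1,0,0,0,0]]]}}

```text
time_s: 4.15
tcp_pos: [0.6061, 0.2515, 0.0472]
eef_rot: [-180.0, 0.0, 39.0]
contact_force: [-0.7, 0.5, 0.1]
gripper_width: 0.0334
gripper_force: 25.0
```

{"op": "drive_tool", "data": {"increments": [[[-1,0,0,-0.1,0],[-1,0,0,-0.35,0],[-1,0,0,-0.65,0],[-1,0,0,-0.9,0],[-1,0,0,-0.9,0]]]}}

```text
time_s: 4.78
tcp_pos: [0.6076, 0.2522, 0.1592]
eef_rot: [180.0, -0.3, 39.1]
contact_force: [-1.2, 0.1, -1.3]
gripper_width: 0.0339
gripper_force: 25.0
```

{"op": "drive_tool", "data": {"increments": [[[-1,0,0,0,0],[-1,0,0,0,0]]]}}

```text
time_s: 5.03
tcp_pos: [0.6055, 0.251, 0.1542]
eef_rot: [-180.0, 0.1, 39.0]
contact_force: [-0.1, 0.7, -0.3]
gripper_width: 0.0336
gripper_force: 25.0
```

Run:
```python
from h import *
plan(.6313,-.2170,.155,-10.6)
```

```text
5.03 [0.6055 0.251  0.1542] [-1.7999e+02  1.1000e-01  3.9030e+01] w 0.0336
[np.float64(-0.572), np.float64(0.791), np.float64(-0.002), np.float64(0.0345)]
[np.float64(-0.389), np.float64(0.896), np.float64(-0.002), np.float64(0.0345)]
[np.float64(-0.187), np.float64(0.958), np.float64(-0.002), np.float64(0.0345)]
[np.float64(0.023), np.float64(0.976), np.float64(-0.002), np.float64(0.0345)]
```

{"op": "drive_tool", "data": {"increments": [[[-1,-0.1,0.14,0,0.006],[-1,-0.25,0.35,0,0.015],[-1,-0.41,0.57,0,0.025],[-1,-0.57,0.79,0,0.0345]]]}}

```text
time_s: 5.52
tcp_pos: [0.6123, 0.1327, 0.1546]
eef_rot: [180.0, 0.1, 26.4]
contact_force: [0.5, -0.9, -1.4]
gripper_width: 0.0334
gripper_force: 25.0
```

{"op": "drive_tool", "data": {"increments": [[[-1,-0.1,0.22,0,0.009],[-1,-0.2,0.45,0,0.018],[-1,-0.3,0.68,0,0.027],[-1,-0.39,0.9,0,0.0345]]]}}

```text
time_s: 6.02
tcp_pos: [0.6186, 0.0152, 0.1546]
eef_rot: [180.0, 0.1, 14.0]
contact_force: [-0.1, 0.2, -1.6]
gripper_width: 0.0339
gripper_force: 25.0
```

{"op": "drive_tool", "data": {"increments": [[[-1,-0.05,0.24,0,0.009],[-1,-0.1,0.48,0,0.018],[-1,-0.15,0.72,0,0.027],[-1,-0.19,0.96,0,0.0345]]]}}

```text
time_s: 6.52
tcp_pos: [0.6246, -0.1019, 0.1546]
eef_rot: [180.0, 0.1, 1.6]
contact_force: [0.6, 0.5, -1.5]
gripper_width: 0.0335
gripper_force: 25.0
```

{"op": "drive_tool", "data": {"increments": [[[-1,0,0.24,0,0.009],[-1,0.01,0.5,0,0.018],[-1,0.02,0.75,0,0.027],[-1,0.02,0.9,0,0.0345],[-1,0.02,0.97,0,0.0345]]]}}

```text
time_s: 7.15
tcp_pos: [0.6309, -0.2175, 0.1547]
eef_rot: [180.0, 0.1, -10.7]
contact_force: [0.8, -0.0, -1.1]
gripper_width: 0.0338
gripper_force: 25.0
```

{"op": "drive_tool", "data": {"increments": [[[-1,0,0,0,0],[-1,0,0,0,0],[-1,0,0,0,0]]]}}

```text
time_s: 7.52
tcp_pos: [0.6316, -0.2156, 0.1554]
eef_rot: [-180.0, -0.0, -10.6]
contact_force: [0.0, -0.1, -1.2]
gripper_width: 0.0335
gripper_force: 25.0
```

Run:
```python
from h import *
plan(.6313,-.2170,.046,-10.6)
for n in("scene","wrist"):cv2.imwrite(f"pics/{n}2.png",capture(n)[:,:,::-1])
```

```text
7.53 [ 0.6316 -0.2156  0.1554] [-1.800e+02 -1.000e-02 -1.056e+01] w 0.0335
[np.float64(-0.0), np.float64(0.012), np.float64(0.912), np.float64(0.0001)]
```

View pics/scene2.png

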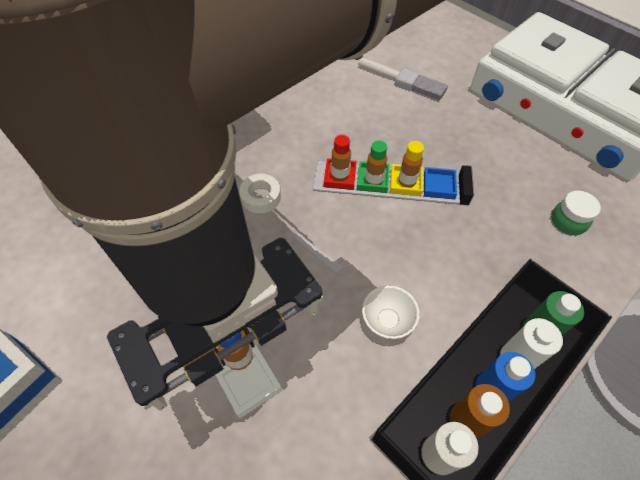

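{"op": "drive_tool", "data": {"increments": [[[-1,0,0.01,0.2,0],[-1,0,0.01,0.5,0],[-1,0,0.01,0.75,0],[-1,0,0.01,0.87,0],[-1,0,0.01,0.91,0]]]}}

```text
time_s: 8.25
tcp_pos: [0.6313, -0.2174, 0.0456]
eef_rot: [180.0, 0.0, -10.6]
contact_force: [-0.3, 0.3, -1.4]
gripper_width: 0.0338
gripper_force: 25.0
```

{"op": "drive_tool", "data": {"increments": [[[-1,0,0,0,0],[-1,0,0,0,0],[-1,0,0,0,0],[-1,0,0,0,0]]]}}

```text
time_s: 8.75
tcp_pos: [0.6315, -0.2176, 0.0466]
eef_rot: [-180.0, -0.0, -10.6]
contact_force: [-0.0, 0.4, -2.2]
gripper_width: 0.0336
gripper_force: 25.0
```

Lower 1 mm, release gently, then retreat and go for the next bottle.

{"op": "drive_tool", "data": {"increments": [[[-1,0,0,0.008,0],[-1,0,0,0.008,0],[0.8,0,0,0.008,0],[0.8,0,0,0.008,0],[0.8,0,0,0.008,0]]]}}

```text
time_s: 9.38
tcp_pos: [0.6312, -0.2176, 0.0451]
eef_rot: [180.0, 0.0, -10.6]
contact_force: [-0.0, -0.0, -0.7]
gripper_width: 0.0582
gripper_force: 0.0
```

{"op": "drive_tool", "data": {"increments": [[[1,0,0,0,0],[1,0,0,0,0],[1,0,0,0,0]]]}}

```text
time_s: 9.75
tcp_pos: [0.6313, -0.2175, 0.0451]
eef_rot: [-180.0, -0.0, -10.6]
contact_force: [0.1, 1.0, 0.1]
gripper_width: 0.0856
gripper_force: 0.0
```

{"op": "drive_tool", "data": {"increments": [[[1,0,0,-0.2,0],[1,0,0,-0.6,0],[1,0,0,-0.95,0],[1,0,0,-0.95,0],[1,0,0,-0.95,0]]]}}

```text
time_s: 10.38
tcp_pos: [0.6309, -0.2174, 0.1589]
eef_rot: [-180.0, 0.0, -10.6]
contact_force: [0.1, 0.3, -1.5]
gripper_width: 0.0873
gripper_force: 0.0
```

Run:
```python
from h import *
plan(.5553,.2180,.160,39)
im=capture("wrist")[:,:,::-1];cv2.imwrite("pics/w3.png",im)
```

```text
10.38 [ 0.6309 -0.2174  0.1589] [-1.7998e+02  1.0000e-02 -1.0650e+01] w 0.0873
[np.float64(-0.322), np.float64(-0.862), np.float64(-0.002), np.float64(-0.0345)]
[np.float64(-0.13), np.float64(-0.911), np.float64(-0.002), np.float64(-0.0345)]
[np.float64(0.069), np.float64(-0.918), np.float64(-0.002), np.float64(-0.0345)]
[np.float64(0.265), np.float64(-0.882), np.float64(-0.002), np.float64(-0.0345)]
```

View pics/w3.png

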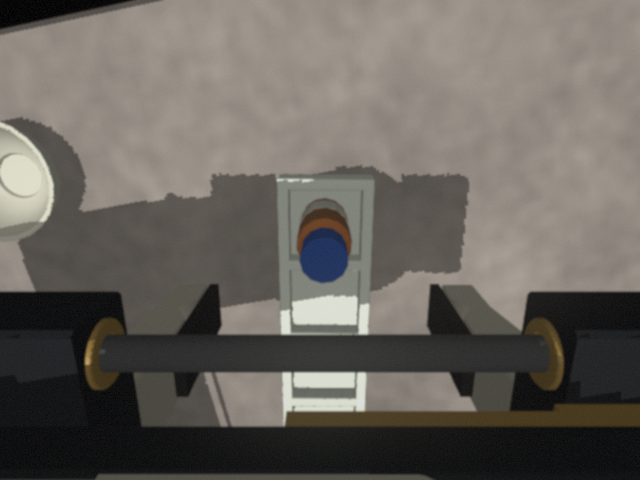

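{"op": "drive_tool", "data": {"increments": [[[1,-0.1,-0.28,0,-0.011],[1,-0.21,-0.57,0,-0.023],[1,-0.32,-0.86,0,-0.0345]]]}}

```text
time_s: 10.8
tcp_pos: [0.6115, -0.1082, 0.1574]
eef_rot: [180.0, 0.2, 1.9]
contact_force: [0.5, -0.2, -0.3]
gripper_width: 0.0879
gripper_force: 0.0
```

{"op": "drive_tool", "data": {"increments": [[[1,-0.04,-0.3,0,-0.011],[1,-0.09,-0.6,0,-0.023],[1,-0.13,-0.91,0,-0.0345]]]}}

```text
time_s: 11.18
tcp_pos: [0.5925, 0.0005, 0.1576]
eef_rot: [180.0, 0.1, 14.3]
contact_force: [-0.2, 0.4, 0.1]
gripper_width: 0.0876
gripper_force: 0.0
```

{"op": "drive_tool", "data": {"increments": [[[1,0.02,-0.3,0,-0.011],[1,0.05,-0.6,0,-0.023],[1,0.07,-0.92,0,-0.0345]]]}}

```text
time_s: 11.55
tcp_pos: [0.5737, 0.1095, 0.1577]
eef_rot: [180.0, 0.1, 26.8]
contact_force: [0.3, 0.3, -0.0]
gripper_width: 0.088
gripper_force: 0.0
```

{"op": "drive_tool", "data": {"increments": [[[1,0.09,-0.3,0,-0.011],[1,0.18,-0.6,0,-0.023],[1,0.265,-0.88,0,-0.0345],[1,0.265,-0.88,0,-0.0345],[1,0.265,-0.88,0,-0.0345]]]}}

```text
time_s: 12.18
tcp_pos: [0.5552, 0.2169, 0.158]
eef_rot: [-180.0, 0.1, 39.0]
contact_force: [-0.6, -0.7, 0.2]
gripper_width: 0.088
gripper_force: 0.0
```

{"op": "drive_tool", "data": {"increments": [[[1,0,0,0,0],[1,0,0,0,0]]]}}

```text
time_s: 12.42
tcp_pos: [0.5558, 0.2165, 0.159]
eef_rot: [-180.0, 0.0, 39.0]
contact_force: [-0.5, 0.4, 0.3]
gripper_width: 0.0878
gripper_force: 0.0
```

Run:
```python
from h import *
plan(.5553,.2180,.047,39)
```

```text
12.43 [0.5558 0.2165 0.159 ] [-1.800e+02  1.000e-02  3.897e+01] w 0.0878
[np.float64(0.004), np.float64(-0.012), np.float64(0.933), np.float64(-0.0001)]
```

{"op": "drive_tool", "data": {"increments": [[[1,0,-0.01,0.3,0],[1,0,-0.01,0.65,0],[1,0,-0.01,0.93,0],[1,0,-0.01,0.93,0],[1,0,-0.01,0.93,0]]]}}

```text
time_s: 13.05
tcp_pos: [0.5558, 0.2185, 0.0487]
eef_rot: [180.0, -0.1, 39.0]
contact_force: [-1.1, 0.2, 0.6]
gripper_width: 0.0879
gripper_force: 0.0
```

{"op": "drive_tool", "data": {"increments": [[[-1,0,0,0,0],[-1,0,0,0,0],[-1,0,0,0,0],[-1,0,0,0,0],[-1,0,0,0,0]]]}}

```text
time_s: 13.68
tcp_pos: [0.555, 0.2183, 0.0475]
eef_rot: [180.0, -0.0, 39.0]
contact_force: [1.1, -1.2, -0.5]
gripper_width: 0.0426
gripper_force: 0.0
```

{"op": "drive_tool", "data": {"increments": [[[-1,0,0,0,0],[-1,0,0,0,0],[-1,0,0,0,0],[-1,0,0,0,0]]]}}

```text
time_s: 14.18
tcp_pos: [0.5549, 0.2183, 0.0474]
eef_rot: [-180.0, 0.0, 39.0]
contact_force: [-0.1, 0.6, -0.7]
gripper_width: 0.0338
gripper_force: 25.0
```

{"op": "drive_tool", "data": {"increments": [[[-1,0,0,-0.1,0],[-1,0,0,-0.35,0],[-1,0,0,-0.65,0],[-1,0,0,-0.9,0],[-1,0,0,-0.9,0]]]}}

```text
time_s: 14.8
tcp_pos: [0.5564, 0.2192, 0.1592]
eef_rot: [180.0, -0.3, 39.1]
contact_force: [0.3, -0.1, -0.4]
gripper_width: 0.0337
gripper_force: 25.0
```

{"op": "drive_tool", "data": {"increments": [[[-1,0,0,0,0],[-1,0,0,0,0]]]}}

```text
time_s: 15.05
tcp_pos: [0.5543, 0.2179, 0.1545]
eef_rot: [-180.0, 0.1, 39.0]
contact_force: [-0.3, -0.5, -0.5]
gripper_width: 0.0335
gripper_force: 25.0
```

Run:
```python
from h import *
plan(.5724,-.2059,.155,-10.6)
```

```text
15.05 [0.5543 0.2179 0.1545] [-1.7999e+02  1.1000e-01  3.9040e+01] w 0.0335
[np.float64(-0.527), np.float64(0.709), np.float64(-0.001), np.float64(0.0345)]
[np.float64(-0.362), np.float64(0.806), np.float64(-0.001), np.float64(0.0345)]
[np.float64(-0.18), np.float64(0.865), np.float64(-0.001), np.float64(0.0345)]
[np.float64(0.01), np.float64(0.884), np.float64(-0.001), np.float64(0.0345)]
```

{"op": "drive_tool", "data": {"increments": [[[-1,-0.09,0.13,0,0.006],[-1,-0.23,0.31,0,0.015],[-1,-0.38,0.51,0,0.025],[-1,-0.527,0.71,0,0.0345]]]}}

```text
time_s: 15.55
tcp_pos: [0.559, 0.1104, 0.1549]
eef_rot: [180.0, 0.1, 26.4]
contact_force: [-0.2, -0.5, -0.9]
gripper_width: 0.0336
gripper_force: 25.0
```

{"op": "drive_tool", "data": {"increments": [[[-1,-0.09,0.2,0,0.009],[-1,-0.18,0.4,0,0.018],[-1,-0.27,0.6,0,0.027],[-1,-0.36,0.81,0,0.0345]]]}}

```text
time_s: 16.05
tcp_pos: [0.5638, 0.0043, 0.1549]
eef_rot: [180.0, 0.1, 14.0]
contact_force: [0.0, 0.5, -1.2]
gripper_width: 0.0336
gripper_force: 25.0
```

{"op": "drive_tool", "data": {"increments": [[[-1,-0.05,0.22,0,0.009],[-1,-0.09,0.44,0,0.018],[-1,-0.14,0.65,0,0.027],[-1,-0.18,0.865,0,0.0345]]]}}

```text
time_s: 16.55
tcp_pos: [0.5682, -0.1016, 0.1549]
eef_rot: [180.0, 0.1, 1.6]
contact_force: [0.5, -1.4, -1.0]
gripper_width: 0.0335
gripper_force: 25.0
```

{"op": "drive_tool", "data": {"increments": [[[-1,0,0.24,0,0.009],[-1,0.01,0.48,0,0.018],[-1,0.01,0.7,0,0.027],[-1,0.01,0.84,0,0.0345],[-1,0.01,0.885,0,0.0345]]]}}

```text
time_s: 17.18
tcp_pos: [0.573, -0.2071, 0.155]
eef_rot: [180.0, 0.1, -10.7]
contact_force: [-0.9, 0.6, -1.6]
gripper_width: 0.034
gripper_force: 25.0
```

{"op": "drive_tool", "data": {"increments": [[[-1,0,0,0,0],[-1,0,0,0,0],[-1,0,0,0,0]]]}}

```text
time_s: 17.55
tcp_pos: [0.5736, -0.2053, 0.1556]
eef_rot: [-180.0, -0.0, -10.6]
contact_force: [-0.4, -0.1, -2.0]
gripper_width: 0.0337
gripper_force: 25.0
```

Run:
```python
from h import *
plan(.5724,-.2059,.0455,-10.6)
```

```text
17.55 [ 0.5736 -0.2053  0.1556] [-1.7999e+02 -1.0000e-02 -1.0570e+01] w 0.0337
[np.float64(-0.009), np.float64(0.007), np.float64(0.917), np.float64(0.0001)]
```

{"op": "drive_tool", "data": {"increments": [[[-1,-0.01,0.007,0.2,0],[-1,-0.01,0.007,0.5,0],[-1,-0.01,0.007,0.75,0],[-1,-0.01,0.007,0.87,0],[-1,-0.01,0.007,0.915,0]]]}}

```text
time_s: 18.18
tcp_pos: [0.5722, -0.2064, 0.0453]
eef_rot: [180.0, 0.0, -10.6]
contact_force: [-2.9, 4.2, 16.8]
gripper_width: 0.0336
gripper_force: 25.0
```

{"op": "drive_tool", "data": {"increments": [[[-1,0,0,0,0],[-1,0,0,0,0],[-1,0,0,0.003,0],[-1,0,0,0.003,0]]]}}

```text
time_s: 18.68
tcp_pos: [0.5723, -0.2066, 0.0457]
eef_rot: [-180.0, -0.0, -10.6]
contact_force: [-0.4, 0.2, -0.5]
gripper_width: 0.0336
gripper_force: 25.0
```

{"op": "drive_tool", "data": {"increments": [[[0.8,0,0,0,0],[0.8,0,0,0,0],[1,0,0,0,0],[1,0,0,0,0],[1,0,0,0,0]]]}}

```text
time_s: 19.3
tcp_pos: [0.5722, -0.2066, 0.0453]
eef_rot: [-180.0, 0.0, -10.6]
contact_force: [0.2, 0.1, -0.6]
gripper_width: 0.078
gripper_force: 0.0
```

{"op": "drive_tool", "data": {"increments": [[[1,0,0,0,0],[1,0,0,-0.2,0],[1,0,0,-0.6,0],[1,0,0,-0.95,0],[1,0,0,-0.95,0]]]}}

```text
time_s: 19.92
tcp_pos: [0.5744, -0.207, 0.1634]
eef_rot: [-180.0, -0.4, -10.6]
contact_force: [-0.4, -0.5, -0.3]
gripper_width: 0.088
gripper_force: 0.0
```

{"op": "drive_tool", "data": {"increments": [[[1,0,0,0,0],[1,0,0,0,0]]]}}

```text
time_s: 20.18
tcp_pos: [0.5714, -0.2065, 0.1581]
eef_rot: [180.0, 0.1, -10.6]
contact_force: [-0.5, -0.6, 0.8]
gripper_width: 0.0875
gripper_force: 0.0
```

Run:
```python
from h import *
plan(.5118,.1754,.160,39)
im=capture("wrist")[:,:,::-1];cv2.imwrite("pics/w4.png",im)
```

```text
20.18 [ 0.5714 -0.2065  0.1581] [ 1.7999e+02  1.2000e-01 -1.0640e+01] w 0.0875
[np.float64(-0.269), np.float64(-0.759), np.float64(-0.004), np.float64(-0.0345)]
[np.float64(-0.1), np.float64(-0.799), np.float64(-0.004), np.float64(-0.0345)]
[np.float64(0.075), np.float64(-0.802), np.float64(-0.004), np.float64(-0.0345)]
[np.float64(0.245), np.float64(-0.767), np.float64(-0.004), np.float64(-0.0345)]
```

View pics/w4.png

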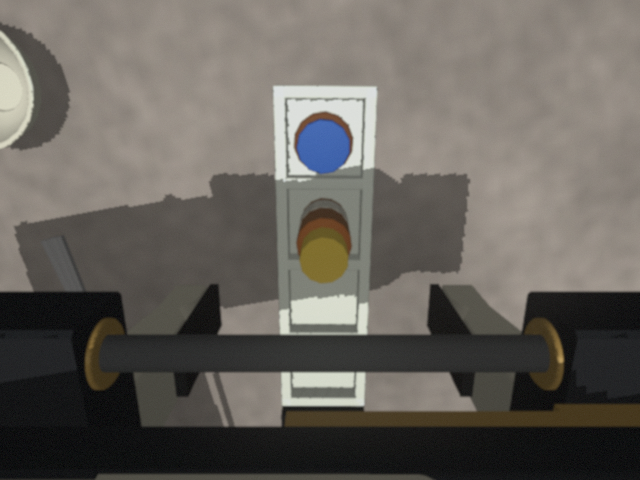

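Blue (325,145) and yellow (324,255) stand upright in the two far pockets. Now green.

{"op": "drive_tool", "data": {"increments": [[[1,-0.09,-0.25,0,-0.011],[1,-0.18,-0.5,0,-0.023],[1,-0.27,-0.76,0,-0.0345]]]}}

```text
time_s: 20.6
tcp_pos: [0.5565, -0.1103, 0.1583]
eef_rot: [180.0, 0.1, 1.9]
contact_force: [0.4, -0.3, 0.3]
gripper_width: 0.0877
gripper_force: 0.0
```

{"op": "drive_tool", "data": {"increments": [[[1,-0.03,-0.27,0,-0.011],[1,-0.07,-0.53,0,-0.023],[1,-0.1,-0.8,0,-0.0345]]]}}

```text
time_s: 20.98
tcp_pos: [0.5415, -0.0146, 0.1585]
eef_rot: [180.0, 0.1, 14.3]
contact_force: [-0.4, 0.8, -0.3]
gripper_width: 0.0879
gripper_force: 0.0
```

{"op": "drive_tool", "data": {"increments": [[[1,0.02,-0.27,0,-0.011],[1,0.05,-0.53,0,-0.023],[1,0.075,-0.8,0,-0.0345]]]}}

```text
time_s: 21.35
tcp_pos: [0.5268, 0.0807, 0.1585]
eef_rot: [180.0, 0.1, 26.8]
contact_force: [-0.0, 0.2, 0.5]
gripper_width: 0.0877
gripper_force: 0.0
```

{"op": "drive_tool", "data": {"increments": [[[1,0.08,-0.26,0,-0.011],[1,0.16,-0.52,0,-0.023],[1,0.245,-0.77,0,-0.0345],[1,0.245,-0.77,0,-0.0345],[1,0.245,-0.77,0,-0.0345]]]}}

```text
time_s: 21.98
tcp_pos: [0.5118, 0.1754, 0.1586]
eef_rot: [-180.0, 0.1, 39.0]
contact_force: [0.3, -0.1, -0.6]
gripper_width: 0.0877
gripper_force: 0.0
```

{"op": "drive_tool", "data": {"increments": [[[1,0,0,0,0],[1,0,0,0,0]]]}}

```text
time_s: 22.22
tcp_pos: [0.5123, 0.175, 0.1593]
eef_rot: [180.0, 0.0, 39.0]
contact_force: [0.6, 0.0, -0.1]
gripper_width: 0.0876
gripper_force: 0.0
```

Run:
```python
from h import *
plan(.5118,.1754,.047,39)
```

```text
22.23 [0.5123 0.175  0.1593] [1.800e+02 1.000e-02 3.898e+01] w 0.0876
[np.float64(-0.001), np.float64(-0.005), np.float64(0.936), np.float64(-0.0)]
```

{"op": "drive_tool", "data": {"increments": [[[1,0,-0.005,0.3,0],[1,0,-0.005,0.65,0],[1,0,-0.005,0.935,0],[1,0,-0.005,0.935,0],[1,0,-0.005,0.935,0]]]}}

```text
time_s: 22.85
tcp_pos: [0.5126, 0.1763, 0.0483]
eef_rot: [180.0, -0.1, 39.0]
contact_force: [0.4, 0.3, 0.4]
gripper_width: 0.0873
gripper_force: 0.0
```

{"op": "drive_tool", "data": {"increments": [[[-1,0,0,0,0],[-1,0,0,0,0],[-1,0,0,0,0],[-1,0,0,0,0],[-1,0,0,0,0]]]}}

```text
time_s: 23.48
tcp_pos: [0.5118, 0.1761, 0.0472]
eef_rot: [180.0, -0.0, 39.1]
contact_force: [-0.1, 0.3, -0.4]
gripper_width: 0.0432
gripper_force: 0.0
```

{"op": "drive_tool", "data": {"increments": [[[-1,0,0,0,0],[-1,0,0,0,0],[-1,0,0,0,0],[-1,0,0,0,0]]]}}

```text
time_s: 23.98
tcp_pos: [0.5118, 0.1761, 0.0471]
eef_rot: [-180.0, 0.0, 39.0]
contact_force: [-0.2, 0.5, 0.4]
gripper_width: 0.0335
gripper_force: 25.0
```

{"op": "drive_tool", "data": {"increments": [[[-1,0,0,-0.1,0],[-1,0,0,-0.35,0],[-1,0,0,-0.65,0],[-1,0,0,-0.9,0],[-1,0,0,-0.9,0]]]}}

```text
time_s: 24.6
tcp_pos: [0.5132, 0.1769, 0.1585]
eef_rot: [180.0, -0.3, 39.1]
contact_force: [-0.3, 0.6, -2.2]
gripper_width: 0.0335
gripper_force: 25.0
```

{"op": "drive_tool", "data": {"increments": [[[-1,0,0,0,0],[-1,0,0,0,0]]]}}

```text
time_s: 24.85
tcp_pos: [0.5113, 0.1757, 0.1543]
eef_rot: [-180.0, 0.1, 39.0]
contact_force: [0.5, -0.1, -0.5]
gripper_width: 0.0332
gripper_force: 25.0
```

Run:
```python
from h import *
plan(.5134,-.1949,.155,-10.6)
```

```text
24.85 [0.5113 0.1757 0.1543] [-1.7999e+02  1.0000e-01  3.9040e+01] w 0.0332
[np.float64(-0.483), np.float64(0.602), np.float64(-0.002), np.float64(0.0345)]
[np.float64(-0.342), np.float64(0.692), np.float64(-0.002), np.float64(0.0345)]
[np.float64(-0.185), np.float64(0.749), np.float64(-0.002), np.float64(0.0345)]
[np.float64(-0.02), np.float64(0.772), np.float64(-0.002), np.float64(0.0345)]
```

{"op": "drive_tool", "data": {"increments": [[[-1,-0.09,0.11,0,0.006],[-1,-0.21,0.26,0,0.015],[-1,-0.35,0.43,0,0.025],[-1,-0.483,0.6,0,0.0345]]]}}

```text
time_s: 25.35
tcp_pos: [0.5117, 0.0815, 0.1549]
eef_rot: [180.0, 0.0, 26.4]
contact_force: [-0.3, 0.9, -0.4]
gripper_width: 0.0336
gripper_force: 25.0
```

{"op": "drive_tool", "data": {"increments": [[[-1,-0.09,0.17,0,0.009],[-1,-0.17,0.35,0,0.018],[-1,-0.26,0.52,0,0.027],[-1,-0.342,0.692,0,0.0345]]]}}

```text
time_s: 25.85
tcp_pos: [0.5119, -0.0111, 0.1549]
eef_rot: [180.0, 0.0, 13.9]
contact_force: [0.3, -0.4, -1.6]
gripper_width: 0.0336
gripper_force: 25.0
```

{"op": "drive_tool", "data": {"increments": [[[-1,-0.05,0.19,0,0.009],[-1,-0.09,0.38,0,0.018],[-1,-0.14,0.56,0,0.027],[-1,-0.185,0.75,0,0.0345]]]}}

```text
time_s: 26.35
tcp_pos: [0.5123, -0.1037, 0.1549]
eef_rot: [180.0, 0.0, 1.5]
contact_force: [0.3, 0.5, -0.8]
gripper_width: 0.0338
gripper_force: 25.0
```

{"op": "drive_tool", "data": {"increments": [[[-1,-0.01,0.2,0,0.009],[-1,-0.01,0.4,0,0.018],[-1,-0.02,0.6,0,0.027],[-1,-0.02,0.73,0,0.0345],[-1,-0.02,0.775,0,0.0345]]]}}

```text
time_s: 26.98
tcp_pos: [0.5132, -0.1959, 0.1549]
eef_rot: [180.0, 0.0, -10.8]
contact_force: [-0.3, 0.1, -1.0]
gripper_width: 0.0335
gripper_force: 25.0
```

{"op": "drive_tool", "data": {"increments": [[[-1,0,0,0,0],[-1,0,0,0,0],[-1,0,0,0,0]]]}}

```text
time_s: 27.35
tcp_pos: [0.5138, -0.1941, 0.1552]
eef_rot: [-180.0, -0.0, -10.6]
contact_force: [0.5, -0.2, -0.3]
gripper_width: 0.0333
gripper_force: 25.0
```

Run:
```python
from h import *
plan(.5134,-.1949,.0455,-10.6)
```

```text
27.35 [ 0.5138 -0.1941  0.1552] [-180.     -0.    -10.58] w 0.0333
[np.float64(-0.002), np.float64(0.007), np.float64(0.914), np.float64(0.0001)]
```

{"op": "drive_tool", "data": {"increments": [[[-1,0,0.007,0.2,0],[-1,0,0.007,0.5,0],[-1,0,0.007,0.75,0],[-1,0,0.007,0.87,0],[-1,0,0.007,0.9,0]]]}}

```text
time_s: 27.98
tcp_pos: [0.5136, -0.1953, 0.0467]
eef_rot: [180.0, 0.1, -10.6]
contact_force: [0.4, 0.2, -1.7]
gripper_width: 0.0334
gripper_force: 25.0
```

{"op": "drive_tool", "data": {"increments": [[[-1,0,0,0.004,0],[-1,0,0,0.008,0],[-1,0,0,0.013,0],[-1,0,0,0.013,0]]]}}

```text
time_s: 28.48
tcp_pos: [0.5138, -0.1955, 0.0459]
eef_rot: [-180.0, -0.0, -10.6]
contact_force: [-1.0, 0.2, -1.2]
gripper_width: 0.034
gripper_force: 25.0
```

{"op": "drive_tool", "data": {"increments": [[[0.8,0,0,0,0],[0.8,0,0,0,0],[1,0,0,0,0],[1,0,0,0,0],[1,0,0,0,0]]]}}

```text
time_s: 29.1
tcp_pos: [0.5136, -0.1955, 0.0456]
eef_rot: [180.0, 0.0, -10.6]
contact_force: [-0.7, 0.4, 0.4]
gripper_width: 0.078
gripper_force: 0.0
```

{"op": "drive_tool", "data": {"increments": [[[1,0,0,0,0],[1,0,0,-0.2,0],[1,0,0,-0.6,0],[1,0,0,-0.95,0],[1,0,0,-0.95,0]]]}}

```text
time_s: 29.72
tcp_pos: [0.5158, -0.1958, 0.1633]
eef_rot: [-180.0, -0.4, -10.6]
contact_force: [0.4, 0.4, -0.4]
gripper_width: 0.0876
gripper_force: 0.0
```

{"op": "drive_tool", "data": {"increments": [[[1,0,0,0,0],[1,0,0,0,0]]]}}

```text
time_s: 29.98
tcp_pos: [0.5129, -0.1954, 0.1584]
eef_rot: [180.0, 0.1, -10.6]
contact_force: [0.4, 0.2, 0.8]
gripper_width: 0.0877
gripper_force: 0.0
```

Run:
```python
from h import *
plan(.4600,.1411,.160,39)
im=capture("wrist")[:,:,::-1];cv2.imwrite("pics/w5.png",im)
```

```text
29.98 [ 0.5129 -0.1954  0.1584] [ 1.7999e+02  1.2000e-01 -1.0640e+01] w 0.0877
[np.float64(-0.317), np.float64(-0.892), np.float64(-0.004), np.float64(-0.046)]
[np.float64(-0.05), np.float64(-0.945), np.float64(-0.004), np.float64(-0.046)]
[np.float64(0.221), np.float64(-0.92), np.float64(-0.004), np.float64(-0.046)]
```

View pics/w5.png

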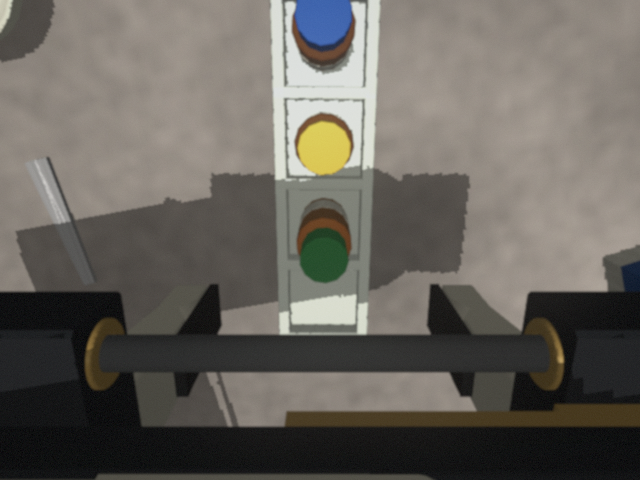

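Blue (323,20), yellow (325,145) and green (324,255) stand upright in order. Now red.

{"op": "drive_tool", "data": {"increments": [[[1,-0.11,-0.3,0,-0.016],[1,-0.21,-0.6,0,-0.031],[1,-0.317,-0.89,0,-0.046],[1,-0.317,-0.89,0,-0.046]]]}}

```text
time_s: 30.52
tcp_pos: [0.4954, -0.0819, 0.159]
eef_rot: [-180.0, 0.1, 6.1]
contact_force: [-0.2, 0.2, 0.3]
gripper_width: 0.0879
gripper_force: 0.0
```

{"op": "drive_tool", "data": {"increments": [[[1,-0.02,-0.3,0,-0.016],[1,-0.03,-0.63,0,-0.031],[1,-0.05,-0.945,0,-0.046],[1,-0.05,-0.945,0,-0.046]]]}}

```text
time_s: 31.02
tcp_pos: [0.4781, 0.0299, 0.1591]
eef_rot: [180.0, 0.0, 22.6]
contact_force: [-0.9, -1.0, -0.1]
gripper_width: 0.0879
gripper_force: 0.0
```

{"op": "drive_tool", "data": {"increments": [[[1,0.07,-0.3,0,-0.016],[1,0.15,-0.61,0,-0.031],[1,0.221,-0.92,0,-0.046],[1,0.221,-0.92,0,-0.046],[1,0.221,-0.92,0,-0.046]]]}}

```text
time_s: 31.65
tcp_pos: [0.4605, 0.14, 0.1591]
eef_rot: [180.0, 0.1, 38.9]
contact_force: [0.1, 0.2, -0.4]
gripper_width: 0.0877
gripper_force: 0.0
```

{"op": "drive_tool", "data": {"increments": [[[1,0,0,0,0],[1,0,0,0,0]]]}}

```text
time_s: 31.9
tcp_pos: [0.4607, 0.1399, 0.1595]
eef_rot: [180.0, 0.0, 38.9]
contact_force: [0.0, -0.2, 0.2]
gripper_width: 0.0877
gripper_force: 0.0
```

Run:
```python
from h import *
plan(.4600,.1411,.047,39)
```

```text
31.9 [0.4607 0.1399 0.1595] [1.800e+02 1.000e-02 3.895e+01] w 0.0877
[np.float64(0.002), np.float64(-0.011), np.float64(0.937), np.float64(-0.0001)]
```

{"op": "drive_tool", "data": {"increments": [[[1,0,-0.01,0.3,0],[1,0,-0.01,0.65,0],[1,0,-0.01,0.935,0],[1,0,-0.01,0.935,0],[1,0,-0.01,0.935,0]]]}}

```text
time_s: 32.52
tcp_pos: [0.4605, 0.1419, 0.0484]
eef_rot: [180.0, -0.1, 39.0]
contact_force: [0.3, -0.3, 0.1]
gripper_width: 0.0878
gripper_force: 0.0
```

{"op": "drive_tool", "data": {"increments": [[[-1,0,0,0,0],[-1,0,0,0,0],[-1,0,0,0,0],[-1,0,0,0,0],[-1,0,0,0,0]]]}}

```text
time_s: 33.15
tcp_pos: [0.4598, 0.1418, 0.0474]
eef_rot: [-180.0, -0.0, 39.0]
contact_force: [0.5, -0.2, 0.1]
gripper_width: 0.0434
gripper_force: 0.0
```

{"op": "drive_tool", "data": {"increments": [[[-1,0,0,0,0],[-1,0,0,0,0],[-1,0,0,0,0],[-1,0,0,0,0]]]}}

```text
time_s: 33.65
tcp_pos: [0.4597, 0.1417, 0.0473]
eef_rot: [-180.0, 0.0, 39.0]
contact_force: [-0.1, -0.0, -0.4]
gripper_width: 0.0335
gripper_force: 25.0
```

{"op": "drive_tool", "data": {"increments": [[[-1,0,0,-0.1,0],[-1,0,0,-0.35,0],[-1,0,0,-0.65,0],[-1,0,0,-0.9,0],[-1,0,0,-0.9,0]]]}}

```text
time_s: 34.28
tcp_pos: [0.4611, 0.1425, 0.1585]
eef_rot: [180.0, -0.3, 39.1]
contact_force: [-0.5, 0.0, -1.2]
gripper_width: 0.0337
gripper_force: 25.0
```

{"op": "drive_tool", "data": {"increments": [[[-1,0,0,0,0],[-1,0,0,0,0]]]}}

```text
time_s: 34.52
tcp_pos: [0.4592, 0.1413, 0.1546]
eef_rot: [-180.0, 0.1, 39.0]
contact_force: [0.1, -0.3, -1.2]
gripper_width: 0.0336
gripper_force: 25.0
```

Run:
```python
from h import *
plan(.4544,-.1839,.155,-10.6)
```

```text
34.52 [0.4592 0.1413 0.1546] [-1.7999e+02  1.0000e-01  3.9040e+01] w 0.0336
[np.float64(-0.579), np.float64(0.693), np.float64(-0.001), np.float64(0.046)]
[np.float64(-0.358), np.float64(0.83), np.float64(-0.001), np.float64(0.046)]
[np.float64(-0.107), np.float64(0.897), np.float64(-0.001), np.float64(0.046)]
```

{"op": "drive_tool", "data": {"increments": [[[-1,-0.07,0.09,0,0.006],[-1,-0.2,0.24,0,0.016],[-1,-0.33,0.39,0,0.026],[-1,-0.45,0.54,0,0.036],[-1,-0.579,0.693,0,0.046]]]}}

```text
time_s: 35.15
tcp_pos: [0.4577, 0.0319, 0.1548]
eef_rot: [180.0, 0.1, 22.3]
contact_force: [1.0, 0.5, -2.2]
gripper_width: 0.0337
gripper_force: 25.0
```

{"op": "drive_tool", "data": {"increments": [[[-1,-0.07,0.17,0,0.009],[-1,-0.14,0.33,0,0.018],[-1,-0.21,0.5,0,0.028],[-1,-0.29,0.66,0,0.037],[-1,-0.358,0.83,0,0.046]]]}}

```text
time_s: 35.78
tcp_pos: [0.4558, -0.0764, 0.1548]
eef_rot: [180.0, 0.1, 5.7]
contact_force: [0.7, 0.3, -1.2]
gripper_width: 0.0335
gripper_force: 25.0
```

{"op": "drive_tool", "data": {"increments": [[[-1,-0.02,0.2,0,0.01],[-1,-0.05,0.4,0,0.02],[-1,-0.07,0.6,0,0.03],[-1,-0.09,0.78,0,0.04],[-1,-0.107,0.9,0,0.046]]]}}

```text
time_s: 36.4
tcp_pos: [0.4542, -0.1851, 0.1548]
eef_rot: [180.0, 0.1, -10.8]
contact_force: [-0.1, 0.3, -0.6]
gripper_width: 0.0336
gripper_force: 25.0
```

{"op": "drive_tool", "data": {"increments": [[[-1,0,0,0,0],[-1,0,0,0,0],[-1,0,0,0,0]]]}}

```text
time_s: 36.78
tcp_pos: [0.455, -0.1834, 0.1554]
eef_rot: [-180.0, -0.0, -10.6]
contact_force: [0.5, -0.2, -0.7]
gripper_width: 0.0338
gripper_force: 25.0
```

Run:
```python
from h import *
plan(.4544,-.1839,.0455,-10.6)
```

```text
36.77 [ 0.455  -0.1834  0.1554] [-180.     -0.    -10.58] w 0.0338
[np.float64(-0.004), np.float64(0.005), np.float64(0.916), np.float64(0.0001)]
```

{"op": "drive_tool", "data": {"increments": [[[-1,-0.004,0.005,0.2,0],[-1,-0.004,0.005,0.5,0],[-1,-0.004,0.005,0.75,0],[-1,-0.004,0.005,0.87,0],[-1,-0.004,0.005,0.9,0]]]}}

```text
time_s: 37.4
tcp_pos: [0.4543, -0.1841, 0.047]
eef_rot: [180.0, 0.1, -10.6]
contact_force: [0.1, 0.1, -0.6]
gripper_width: 0.0332
gripper_force: 25.0
```

{"op": "drive_tool", "data": {"increments": [[[-1,0,0,0.005,0],[-1,0,0,0.01,0],[-1,0,0,0.014,0],[-1,0,0,0.014,0]]]}}

```text
time_s: 37.9
tcp_pos: [0.4546, -0.1844, 0.046]
eef_rot: [-180.0, -0.0, -10.6]
contact_force: [0.7, 0.5, -0.7]
gripper_width: 0.0337
gripper_force: 25.0
```

{"op": "drive_tool", "data": {"increments": [[[0.8,0,0,0,0],[0.8,0,0,0,0],[1,0,0,0,0],[1,0,0,0,0],[1,0,0,0,0]]]}}

```text
time_s: 38.52
tcp_pos: [0.4544, -0.1843, 0.0457]
eef_rot: [180.0, 0.0, -10.6]
contact_force: [0.0, 0.3, 0.3]
gripper_width: 0.0781
gripper_force: 0.0
```

{"op": "drive_tool", "data": {"increments": [[[1,0,0,0,0],[1,0,0,-0.2,0],[1,0,0,-0.6,0],[1,0,0,-0.95,0],[1,0,0,-0.95,0]]]}}

```text
time_s: 39.15
tcp_pos: [0.4566, -0.1845, 0.1631]
eef_rot: [-180.0, -0.4, -10.6]
contact_force: [-0.4, 0.4, -0.1]
gripper_width: 0.0878
gripper_force: 0.0
```

{"op": "drive_tool", "data": {"increments": [[[1,0,-0.3,0,0],[1,0,-0.6,0,0],[1,0,-0.98,0,0],[1,0,-0.98,0,0]]]}}

```text
time_s: 39.65
tcp_pos: [0.4762, -0.0667, 0.159]
eef_rot: [180.0, 0.0, -10.5]
contact_force: [1.2, -0.3, -0.6]
gripper_width: 0.0875
gripper_force: 0.0
```

{"op": "drive_tool", "data": {"increments": [[[1,0,-0.3,0,0],[1,0,-0.6,0,0],[1,0,-0.98,0,0],[1,0,-0.98,0,0],[1,0,-0.98,0,0]]]}}

```text
time_s: 40.28
tcp_pos: [0.4972, 0.0462, 0.1589]
eef_rot: [180.0, 0.1, -10.6]
contact_force: [0.2, -0.1, 0.4]
gripper_width: 0.0881
gripper_force: 0.0
```

Run:
```python
from h import *
a=capture("top")[130:330,380:500,::-1];b=capture("scene")[200:430,120:330,::-1]
a=cv2.resize(a,None,fx=2.9,fy=2.9);b=cv2.resize(b,None,fx=2,fy=2)
c=np.zeros((590,790,3),np.uint8);c[:a.shape[0],:a.shape[1]]=a;c[:b.shape[0],360:360+b.shape[1]]=b
cv2.imwrite("pics/end.png",c)
```

```text
(no output)
```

View pics/end.png

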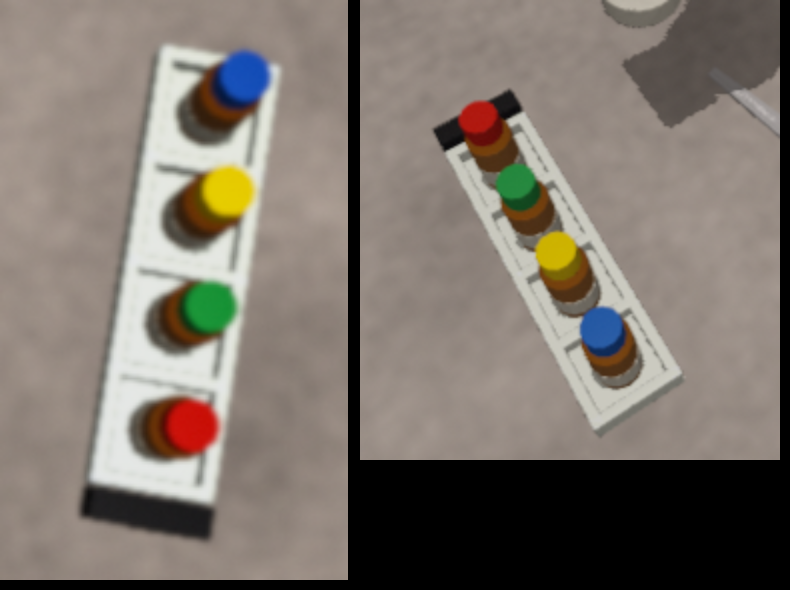

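Both views show all four bottles upright in their pockets. Red is next to the black block, then green and yellow, with blue at the far end, and the arm is clear.

```bash
python3 -c "
from plant import job
print(job.close_job())"
```

```text
the job is handed in; nothing more can be done
None
```

All four bottles are in the treatment rack in reverse order (red, green, yellow, blue counting from the black end), upright and released in the final camera views; I handed the job in after about 40 s of robot time.

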